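# Fit the casting flasks to their rubber bases

## Robot

A 7-joint arm with a two-finger parallel gripper is mounted at the origin on the work surface. World frame = base frame: x ahead of the robot, y to its left, z up, the work surface at z = 0. Lengths are in m, angles in rad, forces in N, time in s.
With the tool pointing down it reaches from about 0.4 to 0.875 m from the base axis. Payload 19.3 kg.
Tool frame: the origin (TCP) lies on the centre line of the jaws, within the pads' length; the fingertips stand 8 mm ahead of it and the grasp point (between the pads) lies 11 mm behind it; z points along the fingers, y is the line along which they close (so a half turn about z gives the same grasp; the last joint's range is limited). The gripper opens to 85 mm and grips with 20 to 120 N. Pads are 22 mm wide; open, the fingers measure 114 mm over their backs; the gripper's body (76 mm by 85 mm) begins 54 mm behind the grasp point. The pads swing forward as they close: fully open they stand 13 mm farther back than shut.
Start: joints at [-1.287, 0.521, -0.036, 1.599, 0.021, 1.021, -0.113], TCP at [0.217, 0.586, 0.239] pointing down, gripper open.
Joint ranges: [-2.91, 2.91], [-0.3, 2.13], [-1.5, 1.42], [0.17, 2.43], [-1.26, 4.41], [0.16, 1.93], [-2.52, 2.52]. Speed limits (rad/s): [1.89, 1.89, 2.39, 2.39, 3.01, 3.01, 3.01].

## Interface

Orientations are given as [roll, pitch, yaw] about the fixed x, y, z axes, in that order (R = Rz(yaw) Ry(pitch) Rx(roll)).
In Python, from workcell import status, grab_frame, camera_params, bot, search_frame, silhouettes gives the robot as it stands.
- The arm moves only by the shell command python3 -m creep 'ROWS' [FORCE]. ROWS is JSON, a list of rows, each a list of 5 numbers: the shift along the tool's x, y, z in units of 60 mm (1.0 is 60 mm), then the turn about the tool's z in units of 8 degrees (1.0 is 8 degrees), then the opening, from 0 (shut) to 1 (fully open). In form: [[x, y, z, twist, hand], ...]. A call has 1 to 5 rows; each row is the pose to reach, as a shift and turn from the pose commanded when the call began, along the tool's axes at that moment; what a row does not reach only later rows make up. A row lasts 1/8 s, in which the tool goes at most 62.5 mm and 10.7 degrees, less where a joint would pass 70% of its speed; a pose out of reach is approached as far as the arm can. A call with a gripper value outside its range is refused whole. The fingers move at their own pace and stop on an object; FORCE is the grip in N (left out, the last holds). Time passes only in rows, so rows that repeat a pose let the fingers close. It gives the time, the measured TCP pose, the force, the opening and the grip force at its end, in the units of the state.
- status.observe(): the state, without advancing time (a new reading comes with each control period).
- grab_frame(name): name is "side" or "top"; returns the picture (384x512x3 uint8, blue, green, red); there is no depth.
- camera_params(name): a dict with "K" (3x3 intrinsics, pixels), "k1" (the pictures are not rectified: a ray, as slopes to the right and down, at radius r is drawn at 1 + k1 r^2 times it, then the intrinsics apply), "rvec" (rotation vector, rad) and "tvec" (3), from world to camera coordinates, as OpenCV has them. Camera axes: x right, y down, z forward; pixel columns grow to the right and rows downward; lengths in m; the calibration is good to about 2 mm. A picture is of the moment at which its call begins. camera_params takes no time and is no camera call.
- bot.job_done(): hands the job in; it is judged then, once.
Trained networks look in the newest picture that a camera, given by its name, has taken for a name from the list of things; names that differ only in an ending like _2 or _b are one class to them, and where a whole thing is asked for, a point or a joint stands for the part that bears it (a point fixed in the world has none). Each returns a list of dicts, best first, with "p" (0 to 1); they miss things now and then, are a little off and sometimes report something else, mostly with a low value. They report only what shows in the picture. A call takes as long as a camera call. They do not tell look-alikes from the thing itself.
- search_frame(camera, name): "extent" ([left, top, right, bottom] as shares, 0 to 1, of the picture: columns of its width, rows of its height, round what is visible of it).
- silhouettes(camera, name): "mask" (384x512 bool, what is visible of it) and "extent" ([left, top, right, bottom] as shares, 0 to 1, of the picture: columns of its width, rows of its height, round what is visible of it).
The state is a dict: "clock": time; "qpos": joint angles; "qd": joint speeds; "joint_efforts": joint torques, N m; "position": TCP position; "tool_rot": TCP orientation; "force": force on the tool from outside, world axes, zero at the start; "moment": the same for the moment, N m; "grip_width": finger opening in m; "finger_force": force on a finger pad.
Only numpy, scipy, OpenCV 4.12 (cv2) and the standard library are available. Lean on these libraries where they do the work, as an engineer would, in place of code of your own. Each camera call takes 0.05 s, during which the arm holds its last target. There are 200 camera calls.

## Task

Get the casting flasks ready: stand each of the four open steel tubes upright and flat on the black rubber base that fits it (smallest tube on the smallest base, and so on), centred round the dome of the base, and let go. Do not tip any tube over on the way, and leave the solid steel block and the glass jar where they stand.

Things in the scene. Friction and masses are not known exactly. Their poses are not given: they have to be found in the camera images.
- flask_xs_center (a point): the smallest casting flask: a loose upright steel tube, open at both ends, outer diameter 30 mm, wall 2.5 mm, height 50 mm, about 85 g; the point is at its centre, 25 mm above its foot; its z axis points up along the tube
- base_xs_seat (a point): the smallest rubber base, for the 30 mm flask: a black disc 46 mm across and 10 mm thick, stuck to the bench, with a rounded dome 9 mm across and 10 mm high in its middle that stands loosely inside that flask; the point is at the middle of the disc's top face (under the dome), 10 mm above the bench; z up
- flask_s_center (a point): the second smallest casting flask: a loose upright steel tube, open at both ends, outer diameter 40 mm, wall 2.5 mm, height 55 mm, about 125 g; the point is at its centre, 27.5 mm above its foot; its z axis points up along the tube
- base_s_seat (a point): the second smallest rubber base, for the 40 mm flask: a black disc 56 mm across and 10 mm thick, stuck to the bench, with a rounded dome 19 mm across and 10 mm high in its middle that stands loosely inside that flask; the point is at the middle of the disc's top face (under the dome), 10 mm above the bench; z up
- flask_m_center (a point): the second largest casting flask: a loose upright steel tube, open at both ends, outer diameter 50 mm, wall 2.5 mm, height 60 mm, about 175 g; the point is at its centre, 30 mm above its foot; its z axis points up along the tube
- base_m_seat (a point): the second largest rubber base, for the 50 mm flask: a black disc 66 mm across and 10 mm thick, stuck to the bench, with a rounded dome 29 mm across and 10 mm high in its middle that stands loosely inside that flask; the point is at the middle of the disc's top face (under the dome), 10 mm above the bench; z up
- flask_l_center (a point): the largest casting flask: a loose upright steel tube, open at both ends, outer diameter 60 mm, wall 2.5 mm, height 65 mm, about 225 g; the point is at its centre, 32.5 mm above its foot; its z axis points up along the tube
- base_l_seat (a point): the largest rubber base, for the 60 mm flask: a black disc 76 mm across and 10 mm thick, stuck to the bench, with a rounded dome 39 mm across and 10 mm high in its middle that stands loosely inside that flask; the point is at the middle of the disc's top face (under the dome), 10 mm above the bench; z up
- block_center (a point): a round solid steel bench block, 55 mm across, 35 mm high, loose, 650 g, to be left alone; the point is at its centre, 17.5 mm above the bench. The other low things on the bench (charcoal block, wax cake, white dish, cork pad) are under 30 mm high and less than 80 mm across; at the start the middles of any two things lie 95 mm or more apart
- jar_mid (a point): a closed glass jar with a dark lid, 46 mm across, 60 mm high, loose, to be left alone; the point is half-way up on its axis, 30 mm above the bench
Not all that is in view belongs to the job. What is shaped like the part that bears flask_s_center but red is not meant.

How it is judged:
At the end, for the whole second after the job is handed in: Each flask stands upright (within 0.08 rad) and flat (height within 3 mm) on its own base, centred within 9 mm, at rest; the steel block and the jar are within 20 mm of where they started (horizontal distance between flask_xs_center and base_xs_seat below 0.009 m and z of flask_xs_center in the frame of base_xs_seat between 0.022 and 0.028 m and angle between each of flask_xs_center, flask_s_center, flask_m_center, flask_l_center's own z axis and vertical below 0.08 rad and linear speed of each of flask_xs, flask_s, flask_m, flask_l below 0.01 m/s and horizontal distance between flask_s_center and base_s_seat below 0.009 m and z of flask_s_center in the frame of base_s_seat between 0.0245 and 0.0305 m and horizontal distance between flask_m_center and base_m_seat below 0.009 m and z of flask_m_center in the frame of base_m_seat between 0.027 and 0.033 m and horizontal distance between flask_l_center and base_l_seat below 0.009 m and z of flask_l_center in the frame of base_l_seat between 0.0295 and 0.0355 m and distance of each of block_center, jar_mid from where it was at the start of the episode below 0.02 m); the robot touches nothing.
It fails at once if a flask is tipped over (angle between any of flask_xs_center, flask_s_center, flask_m_center, flask_l_center's own z axis and vertical above 0.7 rad).
It fails at once if the steel block or the glass jar is moved from its place (distance of any of block_center, jar_mid from where it was at the start of the episode above 0.02 m).
It also fails if it takes over 128 s, if anything falls off the work surface, if the arm or the gripper's body presses on something with over 40 N, if the wrist force passes 120 N, or if a joint passes its speed limit or range.

## Working session

There is one attempt and no reset: what is moved stays moved. The work goes in short steps, Python scripts to look and compute and a shell command to move; the robot and the scene stay as the last step left them, time stands still between calls to the robot, and variables do not carry over. Pictures are saved under pics/ and viewed, at most 16 in all, crops included, and the job is handed in when it is done.

```bash
mkdir -p pics; ls; python3 - <<'E'
from workcell import *
import cv2
for n in("top","side"):
    f=grab_frame(n); cv2.imwrite(f"pics/{n}0.png",cv2.resize(f,(800,600)))
    p=camera_params(n); print(n,p)
print(status.observe())
E
```

```text
pics
top {'K': array([[465.6397178 ,   0.        , 257.95098742],
       [  0.        , 465.6397178 , 191.54646865],
       [  0.        ,   0.        ,   1.        ]]), 'k1': -0.14891818085881459, 'rvec': array([ 2.17169695, -2.15190635,  0.09289661]), 'tvec': array([0.02786792, 0.51903282, 1.08676351])}
side {'K': array([[422.13020689,   0.        , 252.47631413],
       [  0.        , 422.13020689, 190.79787785],
       [  0.        ,   0.        ,   1.        ]]), 'k1': 0.0424611944511876, 'rvec': array([ 0.3059487 , -2.60371592,  1.4824943 ]), 'tvec': array([0.53622907, 0.10942219, 0.83471357])}
{'clock': 0.1, 'qpos': array([-1.28716893,  0.52194798, -0.03633677,  1.59992811,  0.02120574,
        1.02108701, -0.11279844]), 'qd': array([ 0.00108871, -0.00130599, -0.00137214, -0.0016919 , -0.00017122,
        0.00141703,  0.00040175]), 'joint_efforts': array([ 4.01958052e-03, -9.28480482e+01,  1.98423497e+00, -3.70533478e+01,
        1.81931513e-02,  5.25596275e-03,  7.40191012e-06]), 'position': array([0.21648629, 0.58601175, 0.23879537]), 'tool_rot': array([-3.14060969e+00,  6.80065748e-05,  2.78776656e+00]), 'force': array([ 0.68290803, -0.55168625, -0.11361163]), 'moment': array([0.06067391, 0.02702409, 0.00429235]), 'finger_force': 0.0, 'grip_width': 0.08512876393454087}
```

View pics/top0.png

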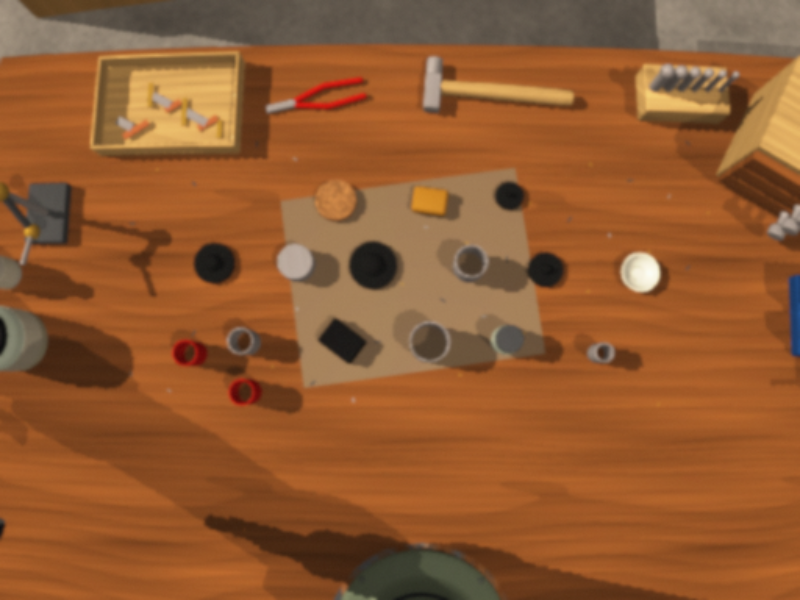

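View pics/side0.png

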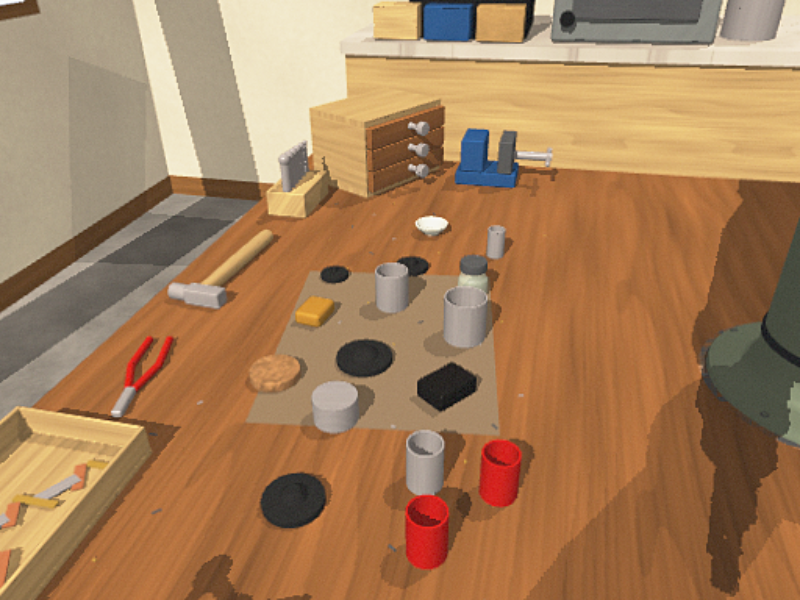

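The top view (800x600 pixels) shows these objects:
- **Steel tubes:** (430,342) largest, (471,262), (243,341) and (601,352) smallest. All four are grey.
- **Red look-alikes:** (189,352) and (245,391). These aren't meant. The grey tube of that shape at (243,341) is flask_s.
- **Bases:** (374,265), (215,263), (546,270) and (509,195).
- **To leave alone:** the block at (295,262) and the jar at (507,340).

```bash
cat > h.py <<'E'
import numpy as np,cv2
from scipy.optimize import least_squares
from workcell import *
C={n:camera_params(n) for n in("top","side")}
def proj(n,P):
    c=C[n]; X=np.atleast_2d(P)@cv2.Rodrigues(c["rvec"])[0].T+c["tvec"]
    s=X[:,:2]/X[:,2:]; s=s*(1+c["k1"]*(s**2).sum(1,keepdims=True))
    return s*c["K"][0,0]+c["K"][:2,2]
def cyl(n,x,y,r,z0,z1):
    a=np.linspace(0,2*np.pi,40,endpoint=False)
    P=np.array([[x+r*np.cos(t),y+r*np.sin(t),z] for z in(z0,z1) for t in a])
    return cv2.convexHull(proj(n,P).astype(np.float32))
def ctr(h):
    m=cv2.moments(h); return np.array([m["m10"],m["m01"]])/m["m00"]
def topxy(uv,z):
    return least_squares(lambda p:proj("top",[[p[0],p[1],z]])[0]-uv,[.5,0]).x
SZ={"flask_xs_center":(.015,0,.05),"flask_s_center":(.02,0,.055),"flask_m_center":(.025,0,.06),"flask_l_center":(.03,0,.065),
"base_xs_seat":(.023,0,.01),"base_s_seat":(.028,0,.01),"base_m_seat":(.033,0,.01),"base_l_seat":(.038,0,.01),"block_center":(.0275,0,.035),"jar_mid":(.023,0,.06)}
def fit(cams,name,masks):
    r=SZ[name]
    f=lambda p:np.concatenate([ctr(cyl(c,*p,*r))-m for c,m in zip(cams,masks)])
    s=least_squares(f,topxy(masks[0],.02) if cams[0]=="top" else [.6,0]); return s.x,np.abs(s.fun).max()
def mc(m):
    v,u=np.nonzero(m); return np.array([u.mean(),v.mean()])
E
python3 - <<'E'
from h import *
for n in SZ:
    for c in C:
        for d in silhouettes(c,n)[:4]:
            m=d["mask"]
            if m.sum()<20 or d["p"]<.2: continue
            p,_=fit([c],n,[mc(m)]); a=cv2.contourArea(cyl(c,*p,*SZ[n]))
            print(n,c,round(d["p"],2),mc(m).round(1),"xy",p.round(4),"area/model",round(m.sum()/a,2))
E
```

```text
flask_xs_center top 0.47 [384.1 226.1] xy [ 0.4383 -0.2697] area/model 0.87
flask_xs_center side 0.71 [317.  154.8] xy [ 0.4395 -0.2743] area/model 1.09
flask_xs_center side 0.31 [271.8 296.3] xy [0.4527 0.2716] area/model 1.64
flask_s_center top 0.63 [121.1 225.5] xy [0.4333 0.3616] area/model 0.8
flask_s_center top 0.48 [156.2 250.5] xy [0.3751 0.2736] area/model 0.68
flask_s_center top 0.45 [155.6 218.1] xy [0.4523 0.2772] area/model 0.72
flask_s_center side 0.71 [271.7 295.6] xy [0.4528 0.2723] area/model 0.95
flask_s_center side 0.67 [319.3 302.3] xy [0.3762 0.2695] area/model 0.98
flask_s_center side 0.56 [272.6 340.2] xy [0.4337 0.3589] area/model 1.0
flask_m_center top 0.56 [300.4 168. ] xy [ 0.5751 -0.0682] area/model 0.51
flask_m_center side 0.85 [250.1 183.5] xy [ 0.5759 -0.0743] area/model 0.99
flask_l_center top 0.54 [278.6 212.4] xy [ 0.4679 -0.0164] area/model 0.15
flask_l_center side 0.7 [297.3 202. ] xy [ 0.454  -0.0131] area/model 0.99
base_xs_seat top 0.53 [325.2 124.8] xy [ 0.6889 -0.1325] area/model 0.79
base_xs_seat side 0.6 [213.8 174.8] xy [ 0.6901 -0.1411] area/model 0.97
base_s_seat top 0.97 [348.7 172.2] xy [ 0.5707 -0.1893] area/model 0.98
base_s_seat side 0.44 [264.4 168.8] xy [ 0.5694 -0.2025] area/model 0.79
base_m_seat top 0.95 [136.9 168.2] xy [0.5769 0.3347] area/model 1.04
base_m_seat side 0.61 [187. 320.] xy [0.5783 0.3312] area/model 0.99
base_l_seat top 0.79 [237.6 169.4] xy [0.5752 0.0835] area/model 0.96
base_l_seat side 0.71 [233.3 228.5] xy [0.5753 0.0756] area/model 0.92
block_center top 0.8 [189.3 167.7] xy [0.5765 0.2003] area/model 0.98
block_center side 0.58 [214.1 259.7] xy [0.5771 0.1957] area/model 0.91
jar_mid top 0.56 [324.4 217. ] xy [ 0.4588 -0.1248] area/model 0.93
jar_mid side 0.59 [302.6 173.8] xy [ 0.4613 -0.1493] area/model 0.71
```

The positions from both cameras agree. The three candidates for flask_s are at top-camera native pixels (156,218) grey, (121,225) red and (156,250) red. The grey one fits, so I'll confirm it in an enlarged crop and work out the first move.

```bash
cat >> h.py <<'E'
def plan(x,y,z,yaw=2.356):
    s=status.observe(); p=np.array(s["position"]); a=s["tool_rot"][2]
    d=np.array([x,y,z])-p; X=np.array([np.cos(a),np.sin(a)]); Y=np.array([np.sin(a),-np.cos(a)])
    t=-np.degrees((yaw-a+np.pi)%(2*np.pi)-np.pi)/8
    print("t",round(s["clock"],2),"pos",p.round(4),"rot",np.round(s["tool_rot"],3),"w",round(s["grip_width"],4),"-> units",np.round([d[:2]@X/.06,d[:2]@Y/.06,-d[2]/.06,t],3))
E
python3 - <<'E'
from h import *
f=grab_frame("top"); cv2.imwrite("pics/crop1.png",cv2.resize(f[195:270,95:195],(800,600)))
plan(.4525,.2755,.14)
E
```

```text
t 1.15 pos [0.2165 0.5863 0.2393] rot [-3.142 -0.     2.788] w 0.0854 -> units [-5.484 -3.496  1.655  3.092]
```

View pics/crop1.png

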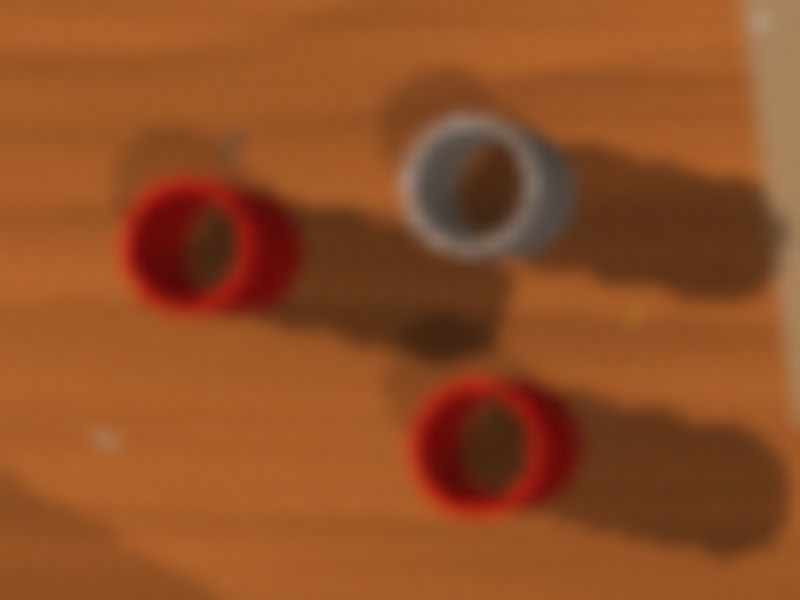

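The crop shows the grey steel tube with its rim at crop (470,187), and the two red tubes at (190,243) and (480,447). The grey one is flask_s, so I'll move above it.

```bash
python3 -m creep '[[-0.9,-0.6,0,0.8,1],[-1.8,-1.2,0.2,1.6,0.9],[-2.7,-1.8,0.4,2.4,0.8],[-3.6,-2.4,0.6,3.1,0.7],[-4.5,-3.0,0.8,3.1,0.7]]' 40
python3 - <<'E'
from h import *
print("rim s",topxy([95+470/8,195+187/8],.055))
plan(.452,.276,.14)
E
```

```text
clock: 1.78
position: [0.3989, 0.3353, 0.1942]
tool_rot: [3.141, 0.0, 2.354]
force: [0.3, -0.2, -0.1]
grip_width: 0.0599
finger_force: 0.0
rim s [0.45063815 0.27568864]
t 1.77 pos [0.3989 0.3353 0.1942] rot [3.141 0.    2.354] w 0.0599 -> units [-1.325 -0.07   0.903 -0.017]
```

```bash
python3 -m creep '[[-0.7,-0.05,0.4,0,0.7],[-1.33,-0.07,0.9,0,0.7],[-1.33,-0.07,0.9,0,0.7]]'
python3 - <<'E'
from h import *
f=grab_frame("side"); cv2.imwrite("pics/s1.png",cv2.resize(f[200:360,200:413],(800,600)))
plan(.452,.276,.03)
E
```

```text
clock: 2.15
position: [0.4523, 0.2744, 0.1386]
tool_rot: [-3.139, 0.001, 2.351]
force: [0.2, -1.1, 0.4]
grip_width: 0.06
finger_force: 0.0
t 2.2 pos [0.4516 0.2764 0.1397] rot [-3.14  -0.     2.353] w 0.0596 -> units [-0.009  0.     1.828 -0.024]
```

View pics/s1.png

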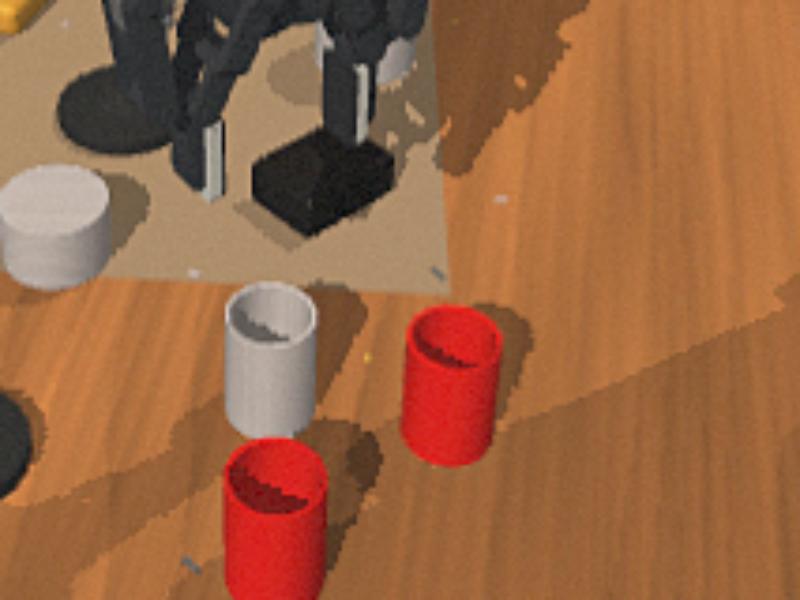

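The side crop shows the fingers at (200,160) and (350,100), either side of the grey tube at (270,360), and clear of the red ones. I'll go down and grip.

```bash
python3 -m creep '[[0,0,0.6,0,0.7],[0,0,1.2,0,0.7],[0,0,1.6,0,0.7],[0,0,1.88,0,0.7],[0,0,1.88,0,0.3]]' 40; python3 -m creep '[[0,0,0,0,0.3],[0,0,0,0,0.3],[0,0,-0.3,0,0.3],[0,0,-1,0,0.3],[0,0,-1.6,0,0.3]]' 
python3 -c "
from h import *
plan(.571,-.190,.13)"
```

```text
clock: 2.82
position: [0.4509, 0.2779, 0.0272]
tool_rot: [-3.141, -0.0, 2.356]
force: [0.6, 0.6, 0.6]
grip_width: 0.0425
finger_force: 0.0
clock: 3.45
position: [0.4515, 0.2774, 0.1262]
tool_rot: [3.14, 0.0, 2.355]
force: [-0.6, 0.0, -1.7]
grip_width: 0.039
finger_force: 40.6
t 3.45 pos [0.4515 0.2774 0.1262] rot [3.14  0.    2.355] w 0.039 -> units [-6.922 -4.09  -0.064 -0.01 ]
```

```bash
python3 -m creep '[[-0.6,-0.35,0,0,0.3],[-1.4,-0.8,-0.1,0,0.3],[-2.2,-1.3,-0.1,0,0.3],[-3.0,-1.75,-0.1,0,0.3],[-3.8,-2.2,-0.1,0,0.3]]'; python3 -m creep '[[-0.8,-0.45,0,0,0.3],[-1.6,-0.95,0,0,0.3],[-2.4,-1.4,0,0,0.3],[-3,-1.8,0,0,0.3],[-3.12,-1.9,0,0,0.3]]'; python3 -m creep '[[0,0,0,0,0.3],[0,0,0,0,0.3]]'
python3 - <<'E'
from h import *
for d in silhouettes("top","base_s_seat")[:2]: print(d["p"],mc(d["mask"]),d["mask"].sum())
f=grab_frame("top"); cv2.imwrite("pics/s2.png",cv2.resize(f[100:250,250:450],(800,600)))
f=grab_frame("side"); cv2.imwrite("pics/s2b.png",cv2.resize(f[80:230,180:380],(800,600)))
plan(.571,-.190,.13)
E
```

```text
clock: 4.08
position: [0.5194, 0.021, 0.1311]
tool_rot: [3.14, 0.001, 2.355]
force: [0.2, -0.6, -1.3]
grip_width: 0.0386
finger_force: 40.6
clock: 4.7
position: [0.5703, -0.1937, 0.1309]
tool_rot: [-3.141, 0.002, 2.351]
force: [-0.6, 0.8, -1.3]
grip_width: 0.0395
finger_force: 40.6
clock: 4.95
position: [0.5705, -0.1887, 0.13]
tool_rot: [3.141, -0.0, 2.357]
force: [0.8, 0.6, -2.2]
grip_width: 0.0387
finger_force: 40.6
0.85 [349.08268734 171.99483204] 387
t 5.1 pos [ 0.5705 -0.1891  0.1297] rot [ 3.141 -0.     2.357] w 0.0389 -> units [-0.016 -0.006 -0.005  0.004]
```

View pics/s2b.png

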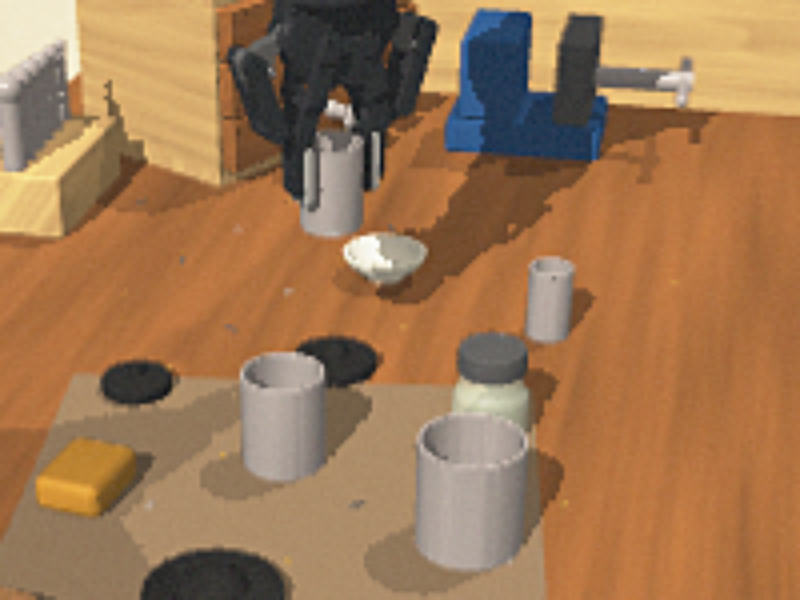

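The tube hangs straight in the jaws above base_s, which is at crop (340,360). I'll lower it.

```bash
python3 -m creep '[[0,0,0.5,0,0.3],[0,0,1.0,0,0.3],[0,0,1.3,0,0.3],[0,0,1.45,0,0.3],[0,0,1.53,0,0.3]]'; python3 -m creep '[[0,0,0,0,0.3],[0,0,0,0,0.3]]'
python3 - <<'E'
from h import *
f=grab_frame("side"); cv2.imwrite("pics/s3.png",cv2.resize(f[80:230,180:380],(800,600)))
print(status.observe()["position"],status.observe()["force"])
E
```

```text
clock: 5.72
position: [0.5707, -0.1902, 0.0377]
tool_rot: [3.141, 0.0, 2.355]
force: [-0.7, 0.1, -0.3]
grip_width: 0.0388
finger_force: 40.6
clock: 5.98
position: [0.5708, -0.1904, 0.0383]
tool_rot: [3.141, 0.001, 2.355]
force: [0.3, -0.0, -0.6]
grip_width: 0.0391
finger_force: 40.7
[ 0.57068821 -0.19038931  0.03818047] [-0.31060907  0.3853532  -1.00471405]
```

View pics/s3.png

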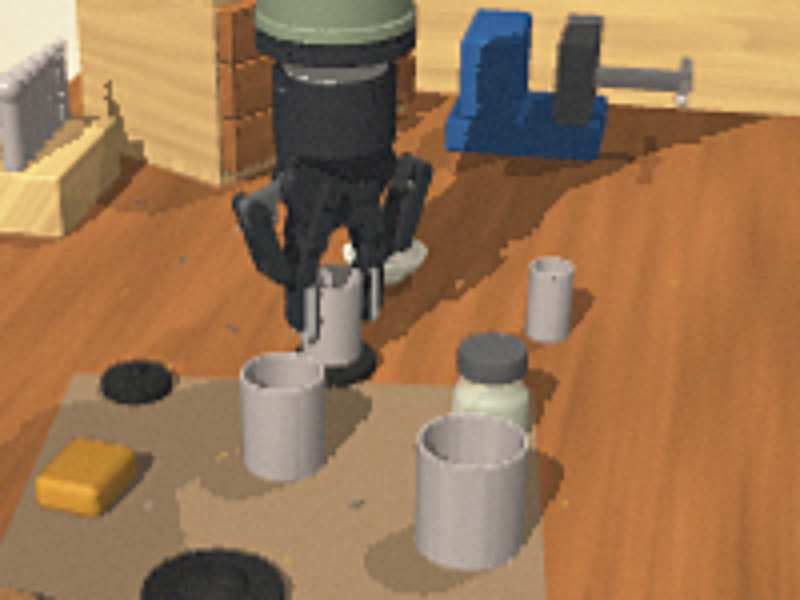

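The tube is down around the dome at crop (335,360). I'll release it, rise, and head for flask_xs.

```bash
python3 -m creep '[[0,0,0.02,0,0.3],[0,0,0.02,0,0.65],[0,0,0.02,0,0.65],[0,0,0.02,0,0.65],[0,0,0.02,0,0.65]]'; python3 -m creep '[[0,0,-0.3,0,0.65],[0,0,-0.9,0,0.65],[0,0,-1.7,0,0.65],[0,0,-1.7,0,0.65]]'
python3 - <<'E'
from h import *
for n in("flask_s_center","flask_xs_center"):
  for c in C:
    for d in silhouettes(c,n)[:4]:
        p,_=fit([c],n,[mc(d["mask"])]); print(n,c,round(d["p"],2),p.round(4))
f=grab_frame("top"); cv2.imwrite("pics/t4.png",cv2.resize(f[90:240,240:440],(800,600)))
plan(.439,-.272,.13)
E
```

```text
clock: 6.65
position: [0.5704, -0.1903, 0.0365]
tool_rot: [-3.142, 0.0, 2.355]
force: [-0.4, 0.3, -0.3]
grip_width: 0.0557
finger_force: 0.0
clock: 7.15
position: [0.5723, -0.1909, 0.1431]
tool_rot: [3.138, 0.006, 2.355]
force: [0.3, 0.2, -1.9]
grip_width: 0.0555
finger_force: 0.0
flask_s_center top 0.68 [0.376  0.2747]
flask_s_center top 0.51 [0.433  0.3612]
flask_s_center side 0.89 [0.4332 0.3588]
flask_s_center side 0.81 [ 0.5736 -0.2164]
flask_s_center side 0.74 [0.3759 0.2697]
flask_xs_center side 0.79 [ 0.4405 -0.2775]
t 7.4 pos [ 0.57   -0.1901  0.1379] rot [-3.141e+00 -1.000e-03  2.355e+00] w 0.0558 -> units [ 0.576 -2.51   0.132 -0.008]
```

View pics/t4.png

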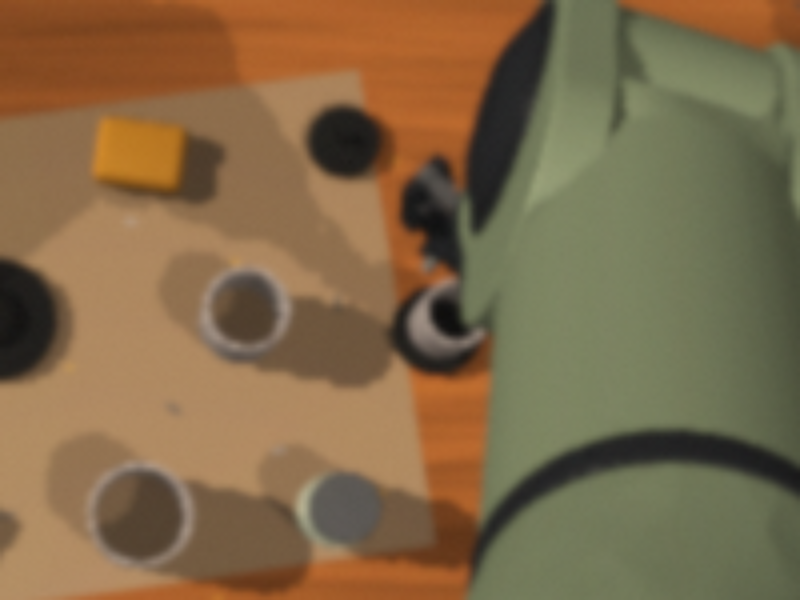

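Flask_s sits on its base at crop (440,325), partly hidden by the arm. Base_xs shows clearly at crop (345,140), native (326.2,125). Next is flask_xs.

```bash
python3 -m creep '[[0.2,-0.8,0,0,0.65],[0.4,-1.6,0,0,0.65],[0.58,-2.51,0.1,0,0.65],[0.58,-2.51,0.1,0,0.65],[0.58,-2.51,0.1,0,0.65]]'
python3 - <<'E'
from h import *
print("base xs",topxy([326.25,125],.01))
f=grab_frame("side"); cv2.imwrite("pics/s5.png",cv2.resize(f[60:210,220:420],(800,600)))
for d in silhouettes("side","flask_xs_center")[:1]: print(fit(["side"],"flask_xs_center",[mc(d["mask"])]))
plan(.439,-.272,.027)
E
```

```text
clock: 8.02
position: [0.4395, -0.2718, 0.1322]
tool_rot: [3.141, -0.001, 2.355]
force: [0.4, 1.1, 0.8]
grip_width: 0.0557
finger_force: 0.0
base xs [ 0.68728283 -0.13439234]
(array([ 0.44068049, -0.27755242]), np.float64(6.211784750576044e-06))
t 8.12 pos [ 0.44   -0.2713  0.1322] rot [ 3.141 -0.     2.356] w 0.0554 -> units [ 0.004 -0.021  1.754  0.002]
```

View pics/s5.png

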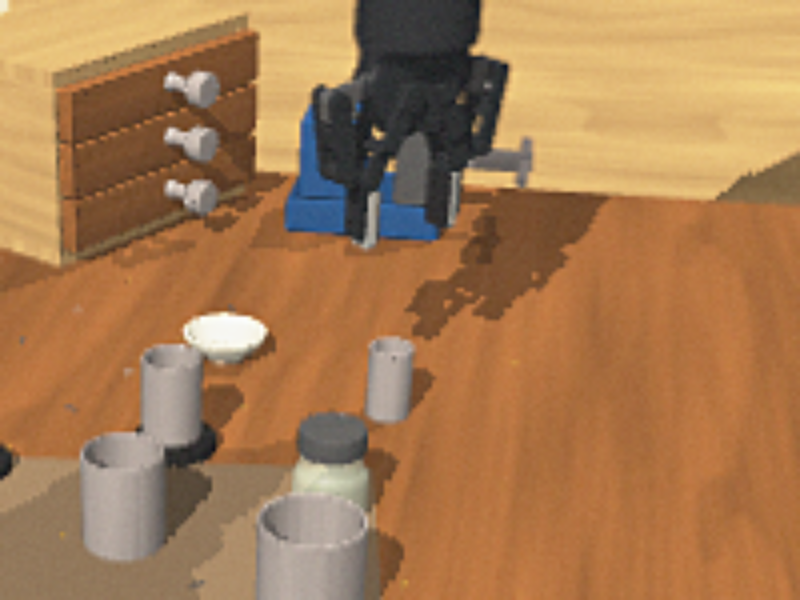

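The open fingers, at (365,215) and (445,190), stand over flask_xs at (390,380). I'll go down and grip.

```bash
python3 -m creep '[[0,0,0.6,0,0.65],[0,0,1.2,0,0.65],[0,-0.02,1.6,0,0.65],[0,-0.02,1.75,0,0.65],[0,-0.02,1.75,0,0.2]]' 30; python3 -m creep '[[0,0,0,0,0.2],[0,0,0,0,0.2],[0,0,-0.3,0,0.2],[0,0,-1,0,0.2],[0,0,-1.7,0,0.2]]'
python3 -c "
from h import *
plan(.688,-.1345,.13)"
```

```text
clock: 8.75
position: [0.4387, -0.2724, 0.0274]
tool_rot: [-3.141, -0.001, 2.356]
force: [-0.3, -0.8, 0.6]
grip_width: 0.0387
finger_force: 0.0
clock: 9.38
position: [0.4382, -0.2728, 0.1319]
tool_rot: [3.141, 0.0, 2.355]
force: [0.6, 0.1, -0.8]
grip_width: 0.0297
finger_force: 29.9
t 9.38 pos [ 0.4382 -0.2728  0.1319] rot [3.141 0.    2.355] w 0.0297 -> units [-1.307  4.576  0.032 -0.009]
```

```bash
python3 -m creep '[[-0.2,0.7,-0.1,0,0.2],[-0.45,1.5,-0.1,0,0.2],[-0.68,2.3,-0.1,0,0.2],[-0.9,3.1,-0.1,0,0.2],[-1.1,3.9,-0.1,0,0.2]]'; python3 -m creep '[[-0.2,0.67,0.1,0,0.2],[-0.2,0.67,0.1,0,0.2],[-0.2,0.67,0.1,0,0.2]]'
python3 - <<'E'
from h import *
a=grab_frame("side")[60:210,170:320]; b=grab_frame("top")[60:210,260:410]
cv2.imwrite("pics/s6.png",cv2.resize(np.hstack([a,b]),(800,400),interpolation=cv2.INTER_CUBIC))
plan(.688,-.1345,.038)
E
```

```text
clock: 10.0
position: [0.652, -0.1535, 0.1373]
tool_rot: [3.141, 0.001, 2.355]
force: [0.4, -0.7, -0.5]
grip_width: 0.0299
finger_force: 29.9
clock: 10.38
position: [0.6871, -0.135, 0.1305]
tool_rot: [-3.141, 0.0, 2.355]
force: [-0.9, -0.6, -1.5]
grip_width: 0.0299
finger_force: 29.9
t 10.47 pos [ 0.687  -0.1354  0.1305] rot [-3.141e+00  1.000e-03  2.354e+00] w 0.0294 -> units [-1.000e-03  2.300e-02  1.541e+00 -1.600e-02]
```

View pics/s6.png

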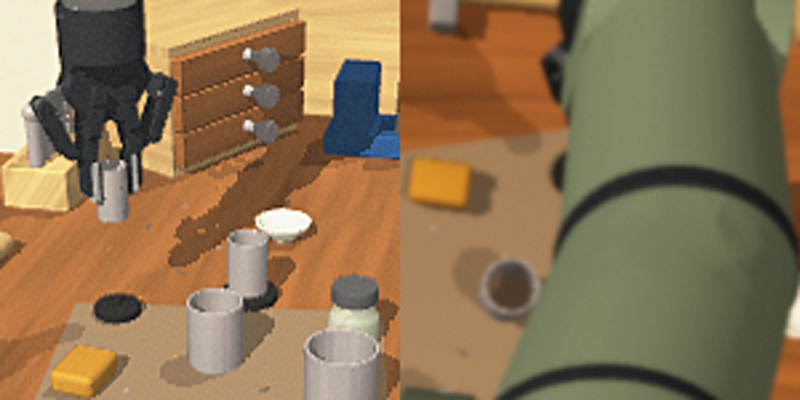

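The smallest tube, at (115,195), hangs upright above base_xs at (117,307). I'll lower it and measure from the side.

```bash
python3 -m creep '[[0,0.02,0.5,0,0.2],[0,0.02,1.0,0,0.2],[0,0.02,1.3,0,0.2],[0,0.02,1.45,0,0.2],[0,0.02,1.54,0,0.2]]'; python3 -m creep '[[0,0,0,0,0.2],[0,0,0,0,0.2]]'
python3 - <<'E'
from h import *
a=grab_frame("side")[130:205,170:270]
cv2.imwrite("pics/s7.png",cv2.resize(a,(800,600),interpolation=cv2.INTER_CUBIC))
plan(.688,-.1345,.038)
E
```

```text
clock: 11.1
position: [0.6888, -0.1339, 0.0377]
tool_rot: [3.141, 0.001, 2.355]
force: [-6.7, 1.5, 38.2]
grip_width: 0.0298
finger_force: 32.8
clock: 11.35
position: [0.6889, -0.1337, 0.0379]
tool_rot: [3.141, 0.001, 2.355]
force: [-0.1, -1.1, 3.8]
grip_width: 0.0296
finger_force: 30.5
t 11.4 pos [ 0.6889 -0.1338  0.0379] rot [3.141e+00 1.000e-03 2.355e+00] w 0.0296 -> units [ 0.002 -0.019 -0.002 -0.009]
```

View pics/s7.png

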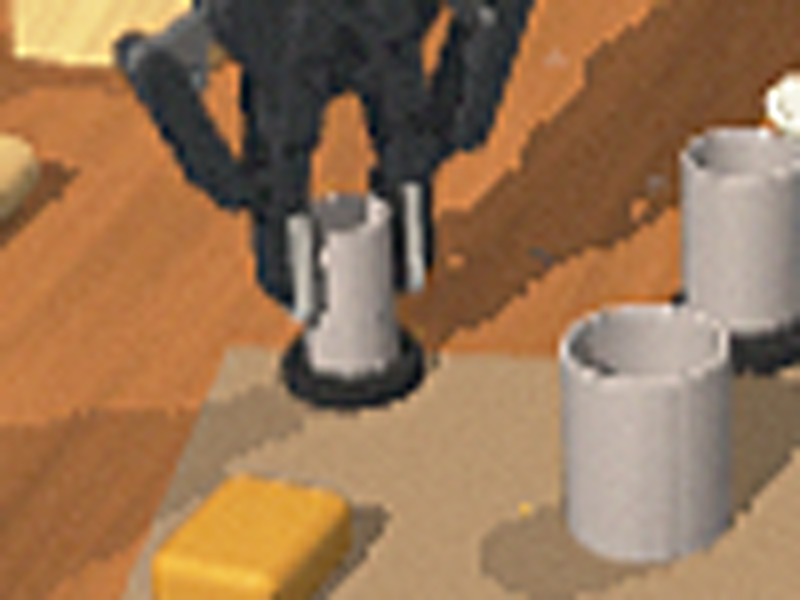

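The tube looks centred, at x about 352 against the disc at about 355. There was a brief contact force, so I'll compare its height with a seated model before letting go.

```bash
cat >> h.py <<'E'
def seat(fl,ba,cam="side"):
    d=silhouettes(cam,fl); b=silhouettes(cam,ba)
    for q in d[:3]: print(fl,cam,round(q["p"],2),"extent px",(np.array(q["extent"])*[512,384,512,384]).round(1),"c",mc(q["mask"]).round(1))
    for q in b[:1]: print(ba,"extent",(np.array(q["extent"])*[512,384,512,384]).round(1))
def box(cam,x,y,r,z0,z1):
    h=cyl(cam,x,y,r,z0,z1)[:,0]; return np.r_[h.min(0),h.max(0)].round(1)
E
python3 - <<'E'
from h import *
seat("flask_xs_center","base_xs_seat")
print("model base",box("side",.688,-.1345,.023,0,.01))
for z in(.01,.02): print("tube foot",z,box("side",.688,-.1345,.015,z,z+.05))
E
```

```text
flask_xs_center side 0.7 extent px [207.8 155.9 215.2 177.9] c [213.5 164.6]
flask_xs_center side 0.49 extent px [255.3 144.4 272.3 173.5] c [262.4 157.8]
base_xs_seat extent [204.4 171.2 224.6 180.2]
model base [204.7 170.1 222.8 182.1]
tube foot 0.01 [206.5 154.2 219.5 177.1]
tube foot 0.02 [206.2 150.6 219.3 173.6]
```

The bottom edge at 177.9 px matches the seated model (177.1), so I'll release and go on.

```bash
python3 -m creep '[[0,0,0,0,0.6],[0,0,0,0,0.6],[0,0,0,0,0.6],[0,0,0,0,0.6]]'; python3 -m creep '[[0,0,-0.3,0,0.6],[0,0,-0.9,0,0.6],[0,0,-1.7,0,0.8],[0,0,-1.7,0,0.8]]'
python3 - <<'E'
from h import *
seat("flask_xs_center","base_xs_seat")
print("M",topxy([301.75,168],.06),"L",topxy([275.25,218.25],.065))
plan(.576,-.072,.14)
E
```

```text
clock: 12.0
position: [0.6884, -0.1336, 0.037]
tool_rot: [-3.141, -0.0, 2.355]
force: [-0.2, -0.9, -0.2]
grip_width: 0.0509
finger_force: 0.0
clock: 12.5
position: [0.6906, -0.1341, 0.1445]
tool_rot: [3.137, 0.006, 2.355]
force: [-0.4, -0.1, -0.5]
grip_width: 0.0682
finger_force: 0.0
flask_xs_center side 0.7 extent px [207.8 155.9 215.2 177.9] c [213.5 164.6]
flask_xs_center side 0.49 extent px [255.3 144.4 272.3 173.5] c [262.4 157.8]
base_xs_seat extent [204.4 171.2 224.6 180.2]
M [ 0.5713946  -0.06950658] L [ 0.45357779 -0.00832132]
t 12.6 pos [ 0.6887 -0.1336  0.1403] rot [3.141e+00 1.000e-03 2.355e+00] w 0.0683 -> units [ 2.053 -0.605  0.006 -0.008]
```

```bash
sed -i 's/    d=silhouettes(cam,fl); b/    grab_frame(cam); d=silhouettes(cam,fl); b/' h.py
python3 -m creep '[[0.5,-0.1,0,0,0.9],[1.1,-0.3,0,0,0.9],[1.7,-0.5,0,0,0.95],[2.05,-0.6,0,0,0.95],[2.05,-0.6,0,0,0.95]]'
python3 - <<'E'
from h import *
seat("flask_xs_center","base_xs_seat")
a=grab_frame("side")[100:250,170:370]; cv2.imwrite("pics/s8.png",cv2.resize(a,(800,600),interpolation=cv2.INTER_CUBIC))
plan(.574,-.071,.029)
E
```

```text
clock: 13.22
position: [0.5749, -0.0711, 0.1388]
tool_rot: [-3.141, -0.001, 2.356]
force: [0.7, -0.4, -0.1]
grip_width: 0.081
finger_force: 0.0
flask_xs_center side 0.57 extent px [207.7 154.4 217.3 175. ] c [212.9 164.2]
base_xs_seat extent [214.8 215.8 251.5 241. ]
t 13.43 pos [ 0.5765 -0.0724  0.1388] rot [-3.141  0.     2.354] w 0.0814 -> units [ 0.046 -0.014  1.83  -0.011]
```

View pics/s8.png

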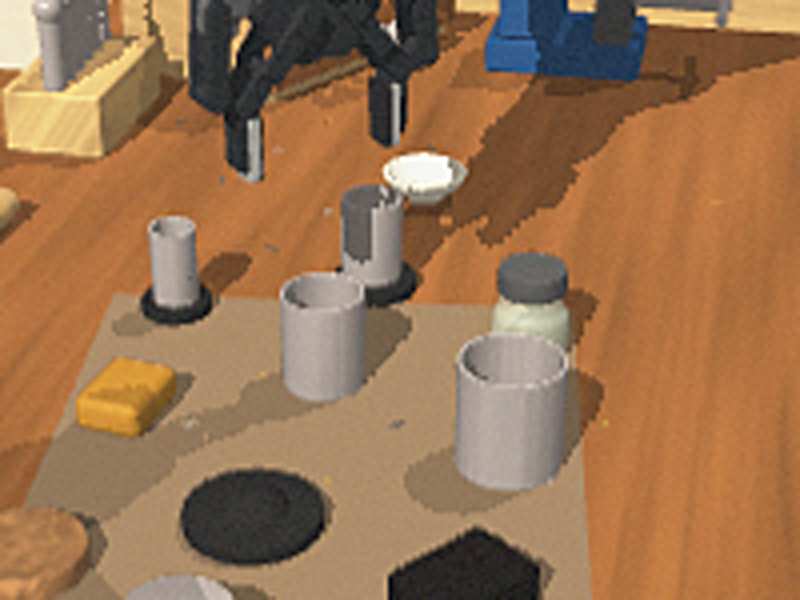

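Flask_xs at (175,265) and flask_s at (372,235) stand on their bases. The fingers are centred over flask_m at (323,340), so I'll go down and grip.

```bash
python3 -m creep '[[0.03,0,0.6,0,0.95],[0.03,0,1.2,0,0.95],[0.03,0,1.6,0,0.95],[0.03,0,1.82,0,0.95],[0.03,0,1.82,0,0.4]]' 50; python3 -m creep '[[0,0,0,0,0.4],[0,0,0,0,0.4],[0,0,0,0,0.4],[0,0,-0.8,0,0.4],[0,0,-1.7,0,0.4]]'
python3 -c "
from h import *
plan(.577,.334,.13)"
```

```text
clock: 14.05
position: [0.5747, -0.0709, 0.0293]
tool_rot: [-3.141, -0.001, 2.355]
force: [0.0, -0.3, -0.4]
grip_width: 0.0652
finger_force: 0.0
clock: 14.68
position: [0.5744, -0.0706, 0.133]
tool_rot: [-3.141, -0.001, 2.355]
force: [0.8, 0.6, -1.9]
grip_width: 0.0495
finger_force: 53.2
t 14.68 pos [ 0.5744 -0.0706  0.133 ] rot [-3.141e+00 -1.000e-03  2.355e+00] w 0.0495 -> units [ 4.743  4.793  0.05  -0.007]
```

```bash
python3 -m creep '[[0.4,0.4,0,0,0.4],[0.95,0.95,0,0,0.4],[1.5,1.5,0,0,0.4],[2.05,2.05,0,0,0.4],[2.6,2.6,0,0,0.4]]'; python3 -m creep '[[0.55,0.55,0,0,0.4],[1.1,1.1,0,0,0.4],[1.6,1.65,0,0,0.4],[2.1,2.15,0,0,0.4],[2.14,2.19,0.05,0,0.4]]';python3 -m creep '[[0,0,0,0,0.4],[0,0,0,0,0.4]]'
python3 - <<'E'
from h import *
a=grab_frame("side")[180:384,100:372]; cv2.imwrite("pics/s9.png",cv2.resize(a,(800,600),interpolation=cv2.INTER_CUBIC))
plan(.577,.334,.04)
E
```

```text
clock: 15.3
position: [0.575, 0.1516, 0.1324]
tool_rot: [3.141, 0.0, 2.355]
force: [1.0, -0.2, -2.5]
grip_width: 0.0493
finger_force: 53.2
clock: 15.92
position: [0.5763, 0.3377, 0.129]
tool_rot: [3.14, -0.001, 2.359]
force: [-0.2, -0.1, -2.6]
grip_width: 0.0494
finger_force: 53.2
clock: 16.18
position: [0.5779, 0.3323, 0.1291]
tool_rot: [-3.141, 0.0, 2.353]
force: [-0.4, 0.1, -2.1]
grip_width: 0.0497
finger_force: 53.2
t 16.23 pos [0.5779 0.3324 0.1292] rot [3.142 0.    2.353] w 0.0493 -> units [ 0.029  0.008  1.486 -0.018]
```

View pics/s9.png

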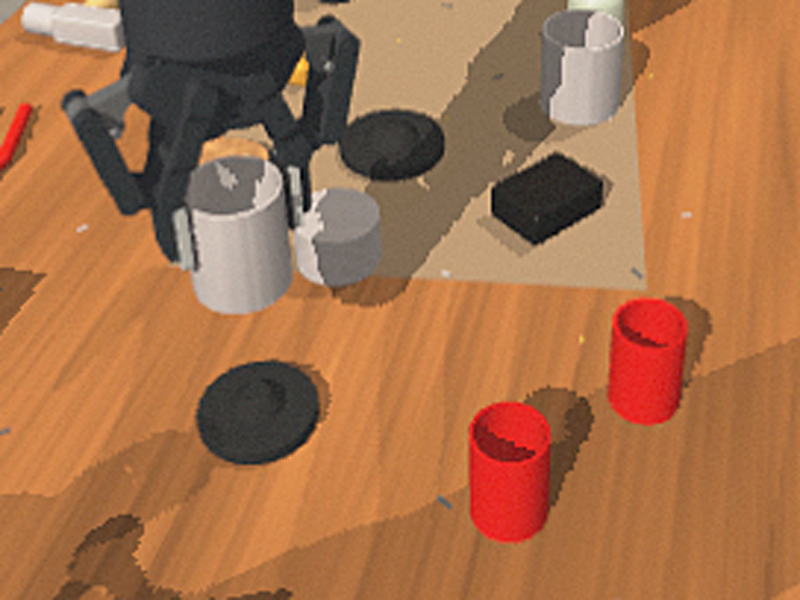

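The tube hangs upright over base_m at (258,410). I'll lower it to about 1 mm above the seat.

```bash
python3 -m creep '[[0.03,0.01,0.5,0,0.4],[0.03,0.01,0.9,0,0.4],[0.03,0.01,1.2,0,0.4],[0.03,0.01,1.4,0,0.4],[0.03,0.01,1.47,0,0.4]]'; python3 -m creep '[[0,0,0,0,0.4],[0,0,0,0,0.4]]'
python3 - <<'E'
from h import *
p=status.observe()["position"]
seat("flask_m_center","base_m_seat"); seat("flask_m_center","base_m_seat","top")
for c in C: print(c,"tube",box(c,.577,.334,.025,.01,.07),"base",box(c,.577,.334,.033,0,.01))
print(p)
E
```

```text
clock: 16.85
position: [0.5766, 0.335, 0.0407]
tool_rot: [-3.141, -0.0, 2.355]
force: [-13.8, -9.0, 43.5]
grip_width: 0.0498
finger_force: 57.3
clock: 17.1
position: [0.577, 0.3355, 0.0412]
tool_rot: [3.141, 0.0, 2.355]
force: [-0.3, -1.0, -2.0]
grip_width: 0.0494
finger_force: 53.2
flask_m_center side 0.82 extent px [172.6 277.3 202.5 329.5] c [186.7 305. ]
flask_m_center side 0.58 extent px [213.8 217.  252.3 242.7] c [232.7 228.3]
flask_m_center side 0.29 extent px [165.4 308.5 209.6 338.5] c [188.  326.7]
base_m_seat extent [163.6 307.2 209.7 338.8]
flask_m_center top 0.56 extent px [136.5 158.9 144.7 167.7] c [141.1 164.9]
base_m_seat extent [127.6 152.8 148.8 178.4]
top tube [119.4 153.5 146.5 177.8] base [123.7 154.7 150.6 181.5]
side tube [166.7 279.  202.8 331.1] base [165.9 303.1 208.3 339.9]
[0.57695993 0.33549194 0.04119648]
```

The tube and the base are centred to about a pixel (187.5 against 186.7). I'll lower the last millimetre gently and release.

```bash
python3 -m creep '[[0,0,0.01,0,0.4],[0,0,0.02,0,0.4],[0,0,0.02,0,0.4],[0,0,0.02,0,0.9],[0,0,0.02,0,0.9]]'; python3 -m creep '[[0,0,0,0,0.9],[0,0,0,0,0.9],[0,0,-0.5,0,0.9],[0,0,-1.2,0,1],[0,0,-1.7,0,1]]'
python3 - <<'E'
from h import *
seat("flask_m_center","base_m_seat")
plan(.454,-.011,.14)
E
```

```text
clock: 18.02
position: [0.5766, 0.3354, 0.0394]
tool_rot: [3.142, 0.0, 2.355]
force: [-0.4, -0.1, -0.2]
grip_width: 0.077
finger_force: 0.0
clock: 18.65
position: [0.5769, 0.3355, 0.1432]
tool_rot: [3.141, 0.0, 2.355]
force: [0.5, 0.1, 0.4]
grip_width: 0.0849
finger_force: 0.0
flask_m_center side 0.63 extent px [171.2 280.7 204.5 330. ] c [185.7 304.8]
base_m_seat extent [165.3 309.  207.8 338.1]
t 18.8 pos [0.5773 0.3358 0.143 ] rot [3.139 0.    2.355] w 0.0854 -> units [-2.641 -5.536  0.05  -0.008]
```

```bash
python3 -m creep '[[-0.4,-0.8,0,0,1],[-0.8,-1.7,0,0,1],[-1.2,-2.6,0,0,1],[-1.6,-3.5,0,0,1],[-2.0,-4.3,0,0,1]]'; python3 -m creep '[[-0.35,-0.7,0.05,0,1],[-0.64,-1.24,0.05,0,1],[-0.64,-1.24,0.05,0,1],[-0.64,-1.24,0.05,0,1]]'
python3 - <<'E'
from h import *
a=grab_frame("side")[110:335,140:440]; cv2.imwrite("pics/s10.png",cv2.resize(a,(800,600),interpolation=cv2.INTER_CUBIC))
plan(.454,-.011,.029)
E
```

```text
clock: 19.42
position: [0.4773, 0.0664, 0.1409]
tool_rot: [-3.141, -0.0, 2.355]
force: [2.5, -0.0, 0.3]
grip_width: 0.0854
finger_force: 0.0
clock: 19.92
position: [0.4532, -0.011, 0.1381]
tool_rot: [-3.141, -0.0, 2.355]
force: [0.2, 1.0, -0.1]
grip_width: 0.0851
finger_force: 0.0
t 19.98 pos [ 0.4533 -0.0107  0.1381] rot [-3.141 -0.     2.356] w 0.0855 -> units [-0.012  0.004  1.819 -0.   ]
```

View pics/s10.png

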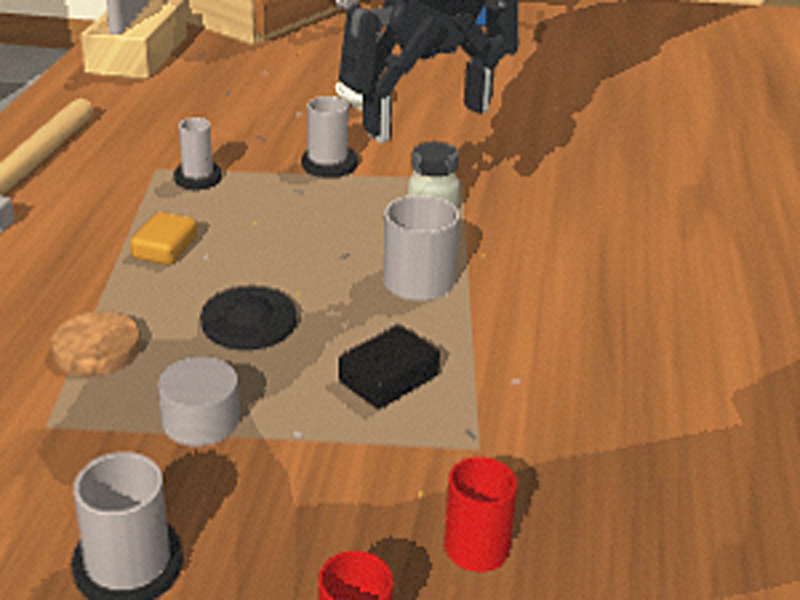

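The three placed flasks all stand well: xs at (197,150), s at (328,130) and m at (120,520). Before the last descent I'll check the jaw alignment over flask_l, whose rim centre is at crop (421,213).

```bash
python3 - <<'E'
from h import *
print(proj("side",[[.454,-.011,.065]]),"seen",140+421*.375,110+213*.375)
print(least_squares(lambda p:proj("side",[[p[0],p[1],.065]])[0]-[297.9,189.9],[.45,0]).x)
E
python3 -m creep '[[0,0,0.4,0,1],[0,0,0.7,0,1]]'
```

```text
[[297.74674295 189.65170909]] seen 297.875 189.875
[ 0.45352381 -0.01002973]
clock: 20.23
position: [0.4533, -0.0103, 0.0956]
tool_rot: [3.142, -0.0, 2.357]
force: [-0.4, 0.4, 0.0]
grip_width: 0.0857
finger_force: 0.0
```

Aligned to within 1 mm, so I'll go down and grip.

```bash
python3 -m creep '[[0,0,0.4,0,1],[0,0,0.8,0,1],[0,0,1.1,0,1],[0,0,1.1,0,0.55],[0,0,1.1,0,0.55]]' 60; python3 -m creep '[[0,0,0,0,0.5],[0,0,0,0,0.5],[0,0,0,0,0.5],[0,0,-0.8,0,0.5],[0,0,-1.7,0,0.5]]'
python3 -c "
from h import *
plan(.575,.082,.13)"
```

```text
clock: 20.85
position: [0.4533, -0.0109, 0.031]
tool_rot: [3.141, -0.0, 2.356]
force: [0.7, 0.0, -1.1]
grip_width: 0.0592
finger_force: 64.5
clock: 21.48
position: [0.4524, -0.0116, 0.1333]
tool_rot: [-3.14, -0.001, 2.355]
force: [0.9, 0.8, -1.1]
grip_width: 0.0591
finger_force: 65.9
t 21.48 pos [ 0.4524 -0.0116  0.1333] rot [-3.140e+00 -1.000e-03  2.355e+00] w 0.0591 -> units [-0.337  2.548  0.055 -0.008]
```

```bash
python3 -m creep '[[-0.1,0.6,0,0,0.5],[-0.2,1.3,0,0,0.5],[-0.3,2.0,0,0,0.5],[-0.33,2.54,0,0,0.5],[-0.33,2.54,0,0,0.5]]'; python3 -m creep '[[0,0,0.4,0,0.5],[0,0,0.8,0,0.5],[0,0,0.8,0,0.5]]'
python3 - <<'E'
from h import *
a=grab_frame("side")[150:300,150:350]; cv2.imwrite("pics/s11.png",cv2.resize(a,(800,600),interpolation=cv2.INTER_CUBIC))
seat("flask_l_center","base_l_seat")
plan(.575,.082,.043)
z=status.observe()["position"]; print("held model",box("side",z[0],z[1],.03,z[2]-.031,z[2]+.034))
print("base",box("side",.575,.082,.038,0,.01))
E
```

```text
clock: 22.1
position: [0.5759, 0.084, 0.1321]
tool_rot: [3.141, -0.0, 2.357]
force: [-0.9, -0.3, -1.9]
grip_width: 0.0592
finger_force: 66.0
clock: 22.48
position: [0.5736, 0.0814, 0.0833]
tool_rot: [-3.139, -0.002, 2.354]
force: [-0.1, -0.5, -1.8]
grip_width: 0.0589
finger_force: 66.0
flask_l_center side 0.95 extent px [216.8 176.  247.3 218.3] c [233.2 196.8]
base_l_seat extent [217.1 220.4 251.3 241.6]
t 22.68 pos [0.5754 0.0819 0.0855] rot [3.141e+00 1.000e-03 2.355e+00] w 0.0593 -> units [ 0.006 -0.004  0.709 -0.01 ]
held model [214.9 175.  246.2 218.4]
base [214.2 217.7 250.7 242.9]
```

View pics/s11.png

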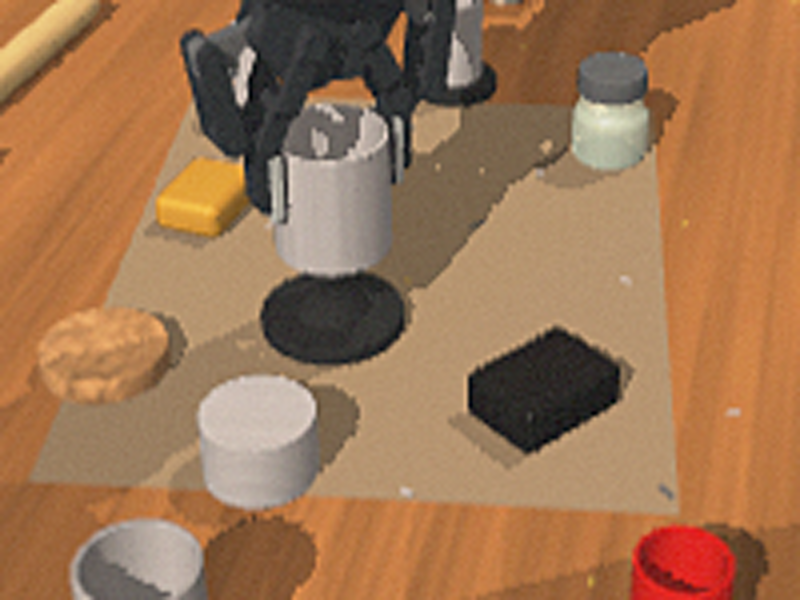

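Flask_l at (333,190) is over base_l at (333,318), centred to within a couple of millimetres. I'll lower it slowly.

```bash
python3 -m creep '[[0,0,0.2,0,0.5],[0,0,0.4,0,0.5],[0,0,0.55,0,0.5],[0,0,0.65,0,0.5],[0,0,0.69,0,0.5]]'; python3 -m creep '[[0,0,0,0,0.5],[0,0,0.02,0,0.5],[0,0,0.04,0,0.5],[0,0,0.04,0,0.5]]'
python3 - <<'E'
from h import *
s=status.observe(); print(s["position"])
seat("flask_l_center","base_l_seat")
print("model seated",box("side",.5755,.082,.03,.01,.075))
E
```

```text
clock: 23.3
position: [0.5749, 0.0821, 0.0426]
tool_rot: [-3.141, -0.0, 2.355]
force: [-0.5, -0.5, -1.1]
grip_width: 0.0592
finger_force: 66.0
clock: 23.8
position: [0.5752, 0.0821, 0.0409]
tool_rot: [3.141, 0.0, 2.355]
force: [-1.4, -0.9, 2.9]
grip_width: 0.059
finger_force: 66.4
[0.57520232 0.08214485 0.04094814]
flask_l_center side 0.7 extent px [217.  192.7 246.9 235. ] c [233.8 214.5]
base_l_seat extent [216.3 224.1 250.9 244.4]
model seated [216.1 193.9 246.6 236.5]
```

The tube touches the base and matches the seated model. I'll release, retreat and check.

```bash
python3 -m creep '[[0,0,0,0,0.9],[0,0,0,0,0.95],[0,0,0,0,1],[0,0,0,0,1],[0,0,0,0,1]]'; python3 -m creep '[[0,0,-0.5,0,1],[0,0,-1.2,0,1],[0,0,-2.0,0,1],[0.8,0,-3,0,1],[1.6,0,-3.5,0,1]]'; python3 -m creep '[[0.8,0.4,0,0,1],[1.6,0.8,0,0,1],[2.4,1.6,0,0,1],[3.2,2.4,0,0,1],[4.0,3.2,0,0,1]]'; python3 -m creep '[[0,0,0,0,1],[0,0,0,0,1],[0,0,0,0,1]]'
python3 - <<'E'
from h import *
a=grab_frame("top")[90:270,90:410]; b=grab_frame("side")[110:350,120:400]
cv2.imwrite("pics/end.png",cv2.resize(a,(800,450),interpolation=cv2.INTER_CUBIC)); cv2.imwrite("pics/end_s.png",cv2.resize(b,(700,600),interpolation=cv2.INTER_CUBIC))
for k in("xs","s","m","l"):
  fl,ba=f"flask_{k}_center",f"base_{k}_seat"
  for c in C:
    for q in silhouettes(c,fl)[:3]:
        r=SZ[fl]; h=(r[0],.01,.01+r[2])
        p=least_squares(lambda p:ctr(cyl(c,*p,*h))-mc(q["mask"]),[.55,0]).x
        print(k,c,round(q["p"],2),p.round(4),"area",round(q["mask"].sum()/cv2.contourArea(cyl(c,*p,*h)),2))
for n in("block_center","jar_mid"):
    q=silhouettes("top",n)[:1]
    if q: print(n,fit(["top"],n,[mc(q[0]["mask"])])[0].round(4))
E
```

```text
clock: 24.58
position: [0.575, 0.0821, 0.0407]
tool_rot: [-3.142, -0.0, 2.355]
force: [-0.5, -0.4, -0.3]
grip_width: 0.0857
finger_force: 0.0
clock: 25.2
position: [0.5114, 0.1458, 0.248]
tool_rot: [3.14, 0.001, 2.353]
force: [-0.4, 1.2, 0.1]
grip_width: 0.0858
finger_force: 0.0
clock: 25.82
position: [0.4778, 0.4369, 0.2463]
tool_rot: [3.141, 0.0, 2.355]
force: [0.9, -0.3, 0.2]
grip_width: 0.085
finger_force: 0.0
clock: 26.2
position: [0.4787, 0.4337, 0.2464]
tool_rot: [3.142, 0.0, 2.353]
force: [0.3, -1.2, -0.4]
grip_width: 0.0856
finger_force: 0.0
xs top 0.45 [ 0.6885 -0.1331] area 0.91
s top 0.62 [0.4321 0.3576] area 0.67
s top 0.55 [ 0.5737 -0.1919] area 0.77
s top 0.44 [0.3777 0.2728] area 0.38
s side 0.96 [0.3756 0.2796] area 0.89
s side 0.65 [0.4322 0.3667] area 0.89
s side 0.49 [ 0.5762 -0.1603] area 0.17
m top 0.78 [0.5763 0.3362] area 0.78
m side 0.88 [0.5759 0.3343] area 0.95
m side 0.24 [ 0.5712 -0.1189] area 0.06
l top 0.87 [0.5749 0.0851] area 0.47
l side 0.77 [0.575 0.079] area 0.95
block_center [0.5765 0.2002]
jar_mid [ 0.4589 -0.1243]
```

View pics/end.png

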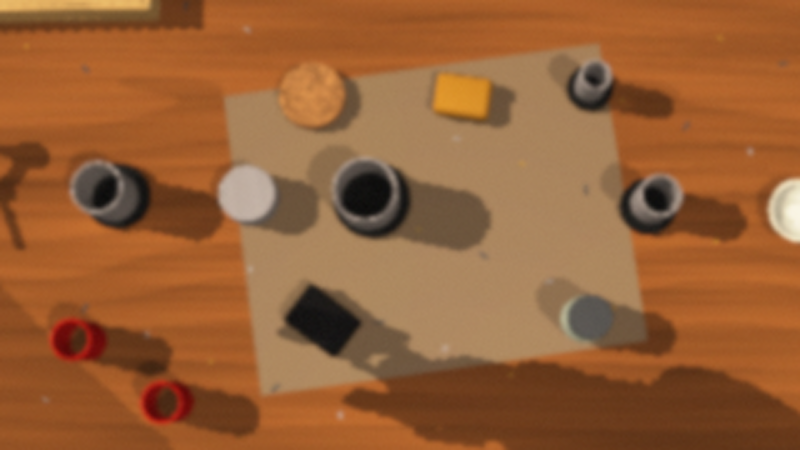

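View pics/end_s.png

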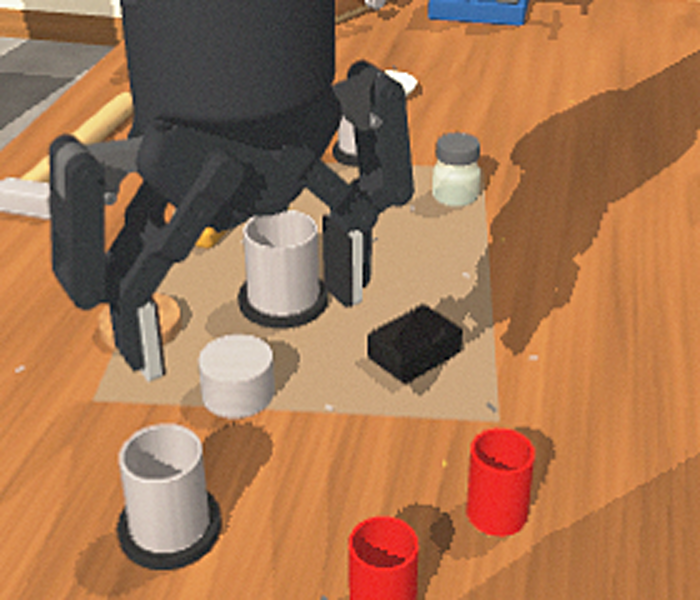

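All four flasks stand upright on their own bases, each within about 4 mm of centre. The block and jar are where they started, and the gripper is clear at z about 0.25. I'll hand it in.

```bash
python3 -c "
from workcell import bot
print(bot.job_done())"
```

```text
the job is handed in; nothing more can be done
None
```

All four flasks stand upright on their matching bases, about 4 mm or less off centre by the cameras, with the block and jar unmoved; I handed the job in at about 26 s, but no verdict came back.

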